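# Shut the charger away behind a roller catch

### The job

Pull the steel locker's door wide open through its roller catch, set the black finned charger flat in the locker's wide bay, wholly behind the locker's front edge, and let go of it. Then push the door shut until the loose catch has gone back to its seat and the roller snaps over, pressing gently by feel and no harder than it takes, so that the door stays shut when you let go. Leave the drink can, the spanner and the fuse box where they are.

Things in the scene. Friction and masses are not known exactly. Their poses are not given: they have to be found in the camera images.
- locker: Low grey steel locker fixed to the bench, 160 deep (its x) x 200 wide (its y) x 80 mm high. Origin: centre of its underside; x points from the front into the locker, z up; front edge at x = -80. Floor and walls 4 thick. A partition at y = 56 to 60 parts the wide bay from a narrow catch side. The roof covers only x = -20 to 80: the front 60 mm is open above.
- bay (a point): Middle of the wide bay's floor, 4 mm above the bench, at (0, -20) in the locker's x, y; locker's axes. The bay is 152 wide (y) and runs from the locker's front edge, 80 mm ahead of this point (-x), to the back wall 76 mm behind it. The charger goes here, flat and lengthwise.
- door (a joint): Door angle (rad): 0 parallel to the locker's front, inner face 6 mm ahead of the front edge; grows as it opens, to 1.75. Hinged on the vertical through door_pivot. Found latched at about 0.111; pulling free takes about 8 N at the free edge. Properly shut it stands somewhere from 0.00 to 0.095, not at the found angle (see bracket). Opened past 0.3 it stays where left.
- bracket: Fixed part in the narrow side with the unseen seat of the roller catch. The catch is loose and found drawn forward. On shutting, the door meets the roller at about 0.17 rad and shoves the catch inward with 3 N until it seats, 8 to 19 mm further in, different each time; then about 8 N at the free edge makes the strike snap over the roller, 5 mm on to a rubber bumper.
- catch_mouth (a point): Mouth of the narrow side at the locker's front edge, where the catch works. A door let go before the snap is pushed out by a weak spring pin to 0.15 rad or more. More than 22 N of thrust on the seated catch damages it; pushing slowly up to about 12 N at the door's free edge is ample.
- door_pivot (a point): Point on the door's vertical hinge line, 41 mm above the bench, at (-92, -100) in the locker's x, y. Door panel 12 thick (hinge line in the middle of its thickness), 200 wide from hinge line to free edge, top edge 76 and bottom edge 6 above the bench.
- door_handle (a point): Point to grip on the door handle: an upright round steel bar, 11 thick, about 70 long, 35 mm off the door's outer face, 140 from the hinge line, its top end about 80 above the bench. The point is on the bar's middle line, 52 above the bench. Site x is normal to the door, pointing from outside inward; y runs from hinge to free edge.
- door_push (a point): Point on the door's outer face near the free edge, beyond the handle, 180 from the hinge line and 60 above the bench: a good place to push with closed fingertips. Axes as door_handle.
- charger_mid (a point): Centre of the charger, a loose black finned box 115 long (its x) x 55 wide (its y) x 53 mm high with grey end plates, 0.2 to 0.45 kg, lying flat on the bench; the point is 25 above its underside. Either end may go in first.
- can: Gold drink can, 66 across, 122 high, standing on the bench; origin at the centre of its underside. Leave alone.
- spanner: Steel spanner 200 long lying on the bench along its x. Leave alone.
- fusebox: Small fuse box 70 x 50 x 43 high on the bench; origin at the centre of its underside. Leave alone.
Things that resemble listed ones, but are neither listed nor needed, are in the scene too. Leave any orange look-alike of the part that bears charger_mid alone.

How it is judged:
On the way, in this order (a step that is already met when the one before it is completed fails the run):
1. the door is pulled open through the catch, past about 1.2 rad (value of joint door above 1.2 rad), for 0.2 s.
2. the charger lies flat in the wide bay behind the front edge (x of charger_mid in the frame of locker between -0.03 and 0.04 m and y of charger_mid in the frame of locker between -0.075 and 0.035 m and z of charger_mid in the frame of locker below 0.034 m and angle between charger_mid's own z axis and vertical below 0.1 rad), for 0.2 s.
At the end, for the whole second after the job is handed in: The door is latched on the seated catch (angle below 0.10, at rest), with the charger flat (within 0.1 rad) in the wide bay, its outer end no more than 5 mm ahead of the locker's front edge (all of step 2 and value of joint door below 0.1 rad and velocity of joint door between -0.02 and 0.02 rad/s); the robot touches nothing.
It fails at once if the door is forced: more than 22 N on the seat of the catch (contact force between bracket and anything else above 22 N).
It fails at once if the can is moved or tipped (distance of can from where it was at the start of the episode above 0.03 m or angle between can's own z axis and vertical above 0.3 rad).
It fails at once if the spanner is moved (distance of spanner from where it was at the start of the episode above 0.03 m).
It fails at once if the fuse box is moved (distance of fusebox from where it was at the start of the episode above 0.03 m).
It also fails if it takes over 72 s, if anything falls off the work surface, if the arm or the gripper's body presses on something with over 40 N, if the wrist force passes 120 N, or if a joint passes its speed limit or range.

### The arm

A 6-joint arm with a two-finger parallel gripper is mounted at the origin on the work surface. World frame = base frame: x ahead of the robot, y to its left, z up, the work surface at z = 0. Lengths are in m, angles in rad, forces in N, time in s.
With the tool pointing down it reaches from about 0.35 to 0.775 m from the base axis. Payload 5.5 kg.
Tool frame: the origin (TCP) lies midway between the tips of the shut fingers; the grasp point (between the pads) lies 19 mm behind it; z points along the fingers, y is the line along which they close (so a half turn about z gives the same grasp; the last joint's range is limited). The gripper opens to 85 mm and grips with 20 to 120 N. Pads are 22 mm wide; open, the fingers measure 114 mm over their backs; the gripper's body (76 mm by 85 mm) begins 54 mm behind the grasp point. The pads swing forward as they close: fully open they stand 13 mm farther back than shut.
Start: joints at [1.182, 0.313, 0.046, 1.304, 0, 1.431], TCP at [0.142, 0.557, 0.231] pointing down, gripper open.
Joint ranges: [-2.76, 2.76], [-0.86, 1.69], [-1.03, 1.26], [-2.2, 2.34], [-1.47, 1.5], [-3.14, 3.14]. Speed limits (rad/s): [2.57, 2.57, 3.14, 3.14, 3.14, 3.14].

### API

Orientations are given as a unit quaternion [w, x, y, z].
In Python, from workcell import env gives the robot as it stands.
- The arm moves only by the tool move_arm, never from a script. Its argument "targets" is a list of rows, each a list of 3 entries, a list of its own where there are three numbers: the shift along the tool's x, y, z in mm, then the turn, a rotation vector about the tool's x, y, z in units of 10 degrees (1.0 is 10 degrees), then the closure, from -1 (fully open) to 1 (shut). In form: [[[dx, dy, dz], [ax, ay, az], gripper], ...]. A call has 1 to 5 rows; each row is the pose to reach, as a shift and turn from the pose commanded when the call began, along the tool's axes at that moment; what a row does not reach only later rows make up. A row lasts 1/8 s, in which the tool goes at most 62.5 mm and 10.7 degrees, less where a joint would pass 70% of its speed; a pose out of reach is approached as far as the arm can. A call with a gripper value outside its range is refused whole. The fingers move at their own pace and stop on an object; "squeeze" is the grip in N (left out, the last holds). Time passes only in rows, so rows that repeat a pose let the fingers close. It gives the time, the measured TCP pose, the force, the opening and the grip force at its end, in the units of the state.
- env.get_state(): the state, without advancing time (a new reading comes with each control period).
- env.read_camera(name): name is "side" or "top" or "wrist"; returns a dict with "pixels" (480x640x3 uint8, red, green, blue), "fovy" (degrees; the focal length in pixels is half the picture's height over the tangent of half this angle, whatever the lens; pixels are square), "cx", "cy" (the principal point, pixels), "extrinsics" (4x4, takes a point from world to camera coordinates); the wrist camera has in their place "mount" (4x4, takes a point from camera to tool coordinates, whose origin is the TCP and whose axes are the flange's). Camera axes: x right, y up, looking along -z (the intrinsics and any distortion apply to the point x, -y, -z); pixel columns grow to the right and rows downward; lengths in m; the calibration is good to about 2 mm. A picture is of the moment at which its call begins: read the wrist's pose just before it. There is no depth.
- env.hand_in(): hands the job in; it is judged then, once.
Trained networks look in a picture, given as the dict that the camera call returned (one of the last four; its "shot" number tells which), for a name from the list of things; names that differ only in an ending like _2 or _b are one class to them, and where a whole thing is asked for, a point or a joint stands for the part that bears it (a point fixed in the world has none). Each returns a list of dicts, best first, with "confidence" (0 to 1); they miss things now and then, are a little off and sometimes report something else, mostly with a low value. They report only what shows in the picture. A call takes as long as a camera call. They do not tell look-alikes from the thing itself.
- env.spot_in(thing, picture): "centre" ([x, y, z] in m, in world coordinates, good to about 4 mm: the middle of the surface that is visible of it).
- env.regions_of(thing, picture): "mask" (480x640 bool, what is visible of it).
- env.landmark_of(thing, picture): "centre" ([x, y, z] in m, in world coordinates, good to about 4 mm: a listed point, or the origin of a listed thing).
The state is a dict: "clock": time; "joint_pos": joint angles; "qvel": joint speeds; "tau": joint torques, N m; "tcp_pos": TCP position; "orientation": TCP orientation; "wrist_force": force on the tool from outside, world axes, zero at the start; "ft_torque": the same for the moment, N m; "finger_gap": finger opening in m; "grip_force": force on a finger pad.
Only numpy, scipy, OpenCV 4.12 (cv2) and the standard library are available. Lean on these libraries where they do the work, as an engineer would, in place of code of your own. Each camera call takes 0.05 s, during which the arm holds its last target. There are 200 camera calls.

## Working session

There is one attempt and no reset: what is moved stays moved. The work goes in short steps, Python scripts to look and compute and a tool call to move; the robot and the scene stay as the last step left them, time stands still between calls to the robot, and variables do not carry over. Pictures are saved under pics/ and viewed, at most 10 in all, crops included, and the job is handed in when it is done.

Besides the shell and the picture viewer there is one more tool, called after "Call:" as name([rows], argument=value, ...), one row to a line, values as JSON. move_arm: Moves the arm, as the interface text tells. Its arguments: {"type":"object","properties":{"targets":{"type":"array","items":{"type":"array"}},"squeeze":{"type":"number"}},"required":["targets"]}

```bash
mkdir -p pics
cat > h.py <<'E'
import numpy as np, cv2
from workcell import env
from scipy.spatial.transform import Rotation as R
def pose():
    s=env.get_state(); q=s["orientation"]; return np.array(s["tcp_pos"]),R.from_quat([q[1],q[2],q[3],q[0]]),s
def save(p,n): cv2.imwrite("pics/"+n,p["pixels"][:,:,::-1])
def to(pt,Rt=None):
    "shift in tool mm and turn in 10deg units to reach world pt, Rt"
    p,r,s=pose(); d=r.inv().apply(np.array(pt)-p)*1000
    t=(r.inv()*Rt).as_rotvec(degrees=True)/10 if Rt is not None else None
    return d.round(1),None if t is None else t.round(2)
E
python3 - <<'E'
from h import *
p,r,s=pose(); print(s["clock"],p,r.as_matrix().round(2).tolist(),s["finger_gap"])
ims=[]
for c in("top","side"):
    im=env.read_camera(c); ims.append(im["pixels"]); save(im,c+"0.png")
    for t in["locker","bay","door_pivot","door_handle","door_push","charger_mid","catch_mouth","bracket","can","spanner","fusebox"]:
        print(c,t,[(np.round(d["centre"],3).tolist(),round(d["confidence"],2)) for d in env.landmark_of(t,im)[:3]])
    for t in["charger_mid"]:
        for d in env.regions_of(t,im)[:3]:
            y,x=np.nonzero(d["mask"]); print(" mask",d["confidence"],x.mean(),y.mean(),len(x))
E
```

```text
0.0 [0.14139368 0.55679275 0.23039143] [[-0.97, 0.25, -0.0], [0.25, 0.97, -0.0], [0.0, -0.0, -1.0]] 0.08549967642273214
top locker [([0.5, 0.286, 0.002], 0.92), ([0.592, 0.189, 0.042], 0.59)]
top bay [([0.517, 0.285, 0.004], 0.73), ([0.456, 0.139, 0.054], 0.43)]
top door_pivot [([0.593, 0.19, 0.04], 0.96)]
top door_handle [([0.455, 0.143, 0.05], 0.71)]
top door_push [([0.411, 0.172, 0.063], 0.76)]
top charger_mid [([0.56, -0.277, 0.024], 0.82), ([0.591, -0.114, 0.022], 0.64)]
top catch_mouth [([0.414, 0.206, 0.037], 0.68), ([0.56, -0.276, 0.024], 0.46)]
top bracket [([0.425, 0.318, 0.005], 0.44)]
top can [([0.715, -0.209, -0.004], 0.6), ([0.414, 0.21, 0.037], 0.57)]
top spanner [([0.517, -0.424, 0.004], 0.63)]
top fusebox [([0.674, -0.322, -0.0], 0.87), ([0.516, -0.425, 0.002], 0.74), ([0.414, 0.206, 0.041], 0.47)]
 mask 0.9 417.9592990390051 242.03504804974563 1769
 mask 0.64 337.50897009966775 225.06445182724252 1505
side locker [([0.496, 0.285, -0.0], 0.82)]
side bay [([0.419, 0.208, 0.037], 0.57)]
side door_pivot [([0.594, 0.187, 0.04], 0.95)]
side door_handle [([0.455, 0.138, 0.052], 0.57)]
side door_push [([0.413, 0.173, 0.059], 0.69)]
side charger_mid [([0.563, -0.279, 0.022], 0.95), ([0.587, -0.114, 0.028], 0.82)]
side catch_mouth [([0.419, 0.209, 0.04], 0.76), ([0.593, 0.189, 0.042], 0.67)]
side bracket []
side can [([0.721, -0.208, -0.001], 0.9), ([0.675, -0.321, -0.003], 0.53)]
side spanner [([0.674, -0.316, 0.003], 0.65), ([0.515, -0.422, 0.001], 0.62)]
side fusebox [([0.675, -0.318, -0.001], 0.61), ([0.498, 0.286, -0.002], 0.44)]
 mask 0.66 324.4662095984329 179.8521057786484 1021
 mask 0.65 307.90074779061865 227.01699524133244 1471
 mask 0.64 342.40315505314663 384.0377087902818 11854
```

View pics/top0.png

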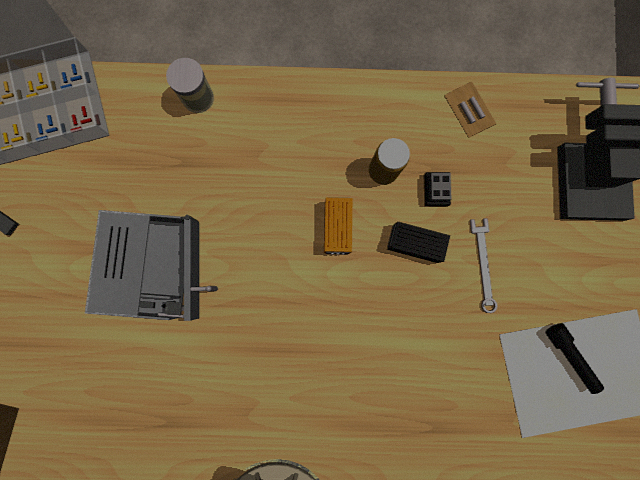

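View pics/side0.png

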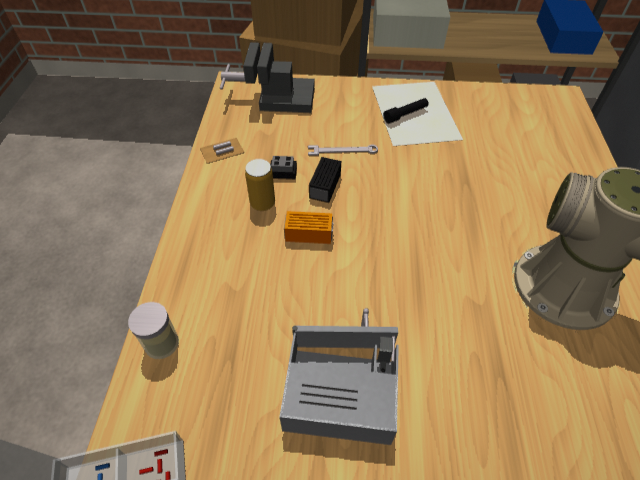

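The black finned box at top pixel (418,242) is the charger. The orange box at (338,225) is its look-alike and stays put. The locker is at (143,265), with its handle at (205,289).

```bash
cat >> h.py <<'E'
O=np.array([.498,.286]); ex=np.array([.06,.998]); ey=np.array([-.998,.06]); PV=np.array([.593,.1885])
def down(yaw): # tool down, tool y at yaw (rad)
    c,s=np.cos(yaw),np.sin(yaw); return R.from_matrix(np.array([[-s,c,0],[c,s,0],[0,0,-1]]).T.T if 0 else np.column_stack([[-s,c,0],[c,s,0],[0,0,-1]]))
def door(th,al,out): # world xy of a point on door
    a=th-.06; return PV+al*np.array([-np.cos(a),-np.sin(a)])+out*np.array([np.sin(a),-np.cos(a)])
E
python3 - <<'E'
from h import *
h=door(.111,.14,.041); print(h, to([*h,.15],down(.05)))
for c in("top",):
    im=env.read_camera(c); f=240/np.tan(np.radians(im["fovy"]/2)); E=np.array(im["extrinsics"])
    d=env.regions_of("charger_mid",im)[0]
    y,x=np.nonzero(d["mask"]); print(x.mean(),y.mean(),{k:v for k,v in im.items() if k not in("pixels",)})
    C=-E[:3,:3].T@E[:3,3]
    rays=np.stack([(x-im["cx"])/f,-(y-im["cy"])/f,-np.ones(len(x))],1)@E[:3,:3]
    P=C+rays*((.053-C[2])/rays[:,2:3]); r=cv2.minAreaRect(P[:,:2].astype(np.float32)*1000); print(r)
E
```

```text
[0.45527212 0.1404164 ] (array([-406.7, -326.9,   81.3]), array([ 0.  , -0.  ,  7.29]))
418.1769859813084 241.99591121495328 {'fovy': 57.11156900072597, 'cx': 314.78024557304605, 'cy': 238.59425368165083, 'extrinsics': array([[ 0.02245703, -0.99969117,  0.01064197, -0.076553  ],
       [ 0.99329114,  0.02351856,  0.11322364, -0.56014606],
       [-0.11343895,  0.00802791,  0.99351253, -0.8715759 ],
       [ 0.        ,  0.        ,  0.        ,  1.        ]]), 'shot': 3}
((556.6422729492188, -270.0558166503906), (117.13382720947266, 63.52845764160156), 76.75333404541016)
```

Call:
move_arm([
  [[-407,-327,40],[0,0,7.29],-1],
  [[-407,-327,40],[0,0,7.29],-1],
  [[-407,-327,40],[0,0,7.29],-1],
  [[-407,-327,40],[0,0,7.29],-1],
  [[-407,-327,40],[0,0,7.29],-1],
])

```text
clock: 2.02
tcp_pos: [0.33, 0.3068, 0.2076]
orientation: [0.0, 0.561, 0.828, 0.001]
wrist_force: [1.3, -0.2, 0.0]
finger_gap: 0.0853
grip_force: 0.0
```

Call:
move_arm([
  [[0,0,0],[0,0,0],-1],
])

```text
clock: 2.15
tcp_pos: [0.3313, 0.3051, 0.2073]
orientation: [0.0, 0.563, 0.827, -0.0]
wrist_force: [1.0, -0.6, -0.4]
finger_gap: 0.0855
grip_force: 0.0
```

Run:
```python
from h import *
h=door(.111,.14,.041); print(to([*h,.15],down(.05)))
```

```text
(array([-198.7,   54.9,   57.5]), array([0.  , 0.  , 1.87]))
```

Call:
move_arm([
  [[-199,55,57],[0,0,1.87],-1],
  [[-199,55,57],[0,0,1.87],-1],
  [[-199,55,57],[0,0,1.87],-1],
  [[-199,55,57],[0,0,1.87],-1],
  [[-199,55,57],[0,0,1.87],-1],
])

```text
clock: 2.78
tcp_pos: [0.4551, 0.144, 0.1498]
orientation: [-0.0, 0.687, 0.727, -0.0]
wrist_force: [-0.2, -0.5, 0.0]
finger_gap: 0.0854
grip_force: 0.0
```

Run:
```python
from h import *
p,r,s=pose(); print(s["clock"],p,s["joint_pos"])
im=env.read_camera("wrist"); save(im,"w1.png")
print({k:v for k,v in im.items() if k!="pixels"})
for t in["door_handle","door_push","door_pivot"]: print(t,[(np.round(d["centre"],4),d["confidence"]) for d in env.landmark_of(t,im)[:2]])
h=door(.111,.14,.041); print(to([*h,.035],down(.05)))
```

```text
2.775 [0.45513186 0.14402532 0.14984962] [ 1.37866351e-01  1.69328759e-01 -3.46792670e-01  1.05551222e+00
  3.66258123e-04  1.65192842e+00]
{'fovy': 68.18116521385011, 'cx': 325.14894232200527, 'cy': 242.9804524952249, 'mount': array([[ 6.18320356e-04,  9.60633262e-01,  2.77818923e-01,
         7.12838473e-02],
       [ 9.99999240e-01, -8.90201369e-04,  8.52487499e-04,
         1.04463507e-03],
       [ 1.06624263e-03,  2.77818185e-01, -9.60633082e-01,
        -1.43463199e-01],
       [ 0.00000000e+00,  0.00000000e+00,  0.00000000e+00,
         1.00000000e+00]]), 'shot': 4}
door_handle [(array([0.4522, 0.1426, 0.0539]), 0.7)]
door_push [(array([0.4124, 0.1698, 0.0596]), 0.84)]
door_pivot []
(array([ -5.5,   0.9, 115.8]), array([ 0.  , -0.  ,  0.06]))
```

View pics/w1.png

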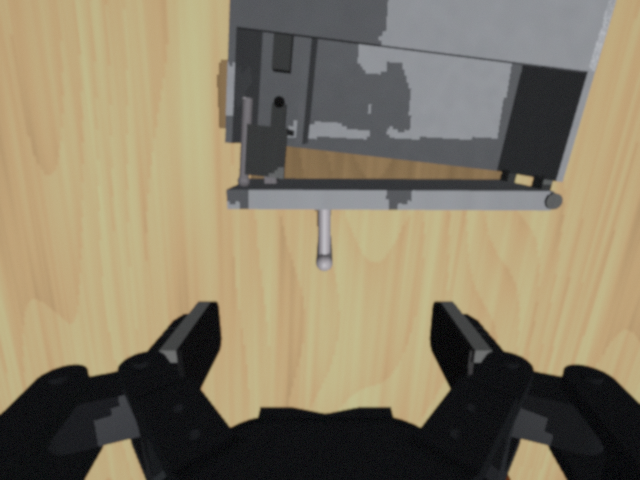

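The bar's top end at pixel (324,262) is centred between the fingers at (205,330) and (450,330), and the door is parallel to the tool. I'll descend and grip.

Call:
move_arm([
  [[-4,0,60],[0,0,0],-1],
  [[-4,0,114],[0,0,0],-1],
  [[-4,0,114],[0,0,0],-1],
  [[-4,0,114],[0,0,0],-1],
])

```text
clock: 3.48
tcp_pos: [0.4557, 0.1414, 0.0381]
orientation: [0.0, 0.686, 0.728, 0.001]
wrist_force: [2.2, 0.2, 0.3]
finger_gap: 0.0857
grip_force: 0.0
```

Call:
move_arm([
  [[0,0,0],[0,0,0],1],
  [[0,0,0],[0,0,0],1],
  [[0,0,0],[0,0,0],1],
  [[0,0,0],[0,0,0],1],
  [[0,0,0],[0,0,0],1],
], squeeze=50)

```text
clock: 4.1
tcp_pos: [0.4544, 0.1403, 0.0368]
orientation: [-0.0, 0.686, 0.727, -0.0]
wrist_force: [-2.8, 0.3, 6.1]
finger_gap: 0.0097
grip_force: 48.7
```

Run:
```python
from h import *
p,r,s=pose(); print(s["clock"],p,s["wrist_force"],s["finger_gap"],s["grip_force"])
r0=p[:2]-PV; print(np.hypot(*r0))
for k in range(1,11):
    da=np.radians(8.5*k); c,sn=np.cos(da),np.sin(da)
    q=PV+np.array([[c,-sn],[sn,c]])@r0
    print(k,to([*q,p[2]],R.from_rotvec([0,0,da])*r), q.round(3))
```

```text
4.1 [0.45444087 0.14034623 0.03680348] [-2.83647672  0.33762771  6.10081763] 0.009726277577650374 48.68725597858429
0.14668817008521176
1 (array([-20.4,   7.5,  -0. ]), array([-0.  , -0.  , -0.85])) [0.463 0.12 ]
2 (array([-39.5,  17.9,  -0. ]), array([-0. , -0. , -1.7])) [0.475 0.102]
3 (array([-56.9,  31. ,  -0. ]), array([-0.  , -0.  , -2.55])) [0.489 0.085]
4 (array([-72.1,  46.5,  -0. ]), array([-0. , -0. , -3.4])) [0.505 0.071]
5 (array([-84.8,  64.1,  -0. ]), array([-0.  , -0.  , -4.25])) [0.523 0.059]
6 (array([-94.8,  83.4,  -0. ]), array([-0. , -0. , -5.1])) [0.543 0.051]
7 (array([-101.9,  104. ,   -0. ]), array([-0.  , -0.  , -5.95])) [0.564 0.045]
8 (array([-1.058e+02,  1.254e+02, -1.000e-01]), array([-0. , -0. , -6.8])) [0.586 0.042]
9 (array([-1.065e+02,  1.471e+02, -1.000e-01]), array([-0.  , -0.  , -7.65])) [0.607 0.043]
10 (array([-1.040e+02,  1.687e+02, -1.000e-01]), array([-0. , -0. , -8.5])) [0.629 0.046]
```

Call:
move_arm([
  [[-10,3,0],[0,0,-0.4],1],
  [[-20,7,0],[0,0,-0.85],1],
  [[-30,12,0],[0,0,-1.28],1],
  [[-39.5,18,0],[0,0,-1.7],1],
  [[-48,24,0],[0,0,-2.12],1],
])

```text
clock: 4.72
tcp_pos: [0.4809, 0.0933, 0.0368]
orientation: [-0.0, 0.54, 0.842, -0.001]
wrist_force: [-4.2, -1.4, 6.9]
finger_gap: 0.0092
grip_force: 49.1
```

```bash
cat > arc.py <<'E'
from h import *
import sys
p,r,s=pose(); print(s["clock"],p,s["wrist_force"],s["finger_gap"],s["grip_force"])
r0=p[:2]-PV; print(np.hypot(*r0), "door~",np.arctan2(-r0[1],-r0[0])-np.arctan2(.041,.14)+.06)
for k in range(1,6):
    da=np.radians(float(sys.argv[1])*k); c,sn=np.cos(da),np.sin(da)
    q=PV+np.array([[c,-sn],[sn,c]])@(r0/np.hypot(*r0)*float(sys.argv[2]))
    print(k,to([*q,p[2]],R.from_rotvec([0,0,da])*r), q.round(3))
E
python3 arc.py 8.5 .1467
```

```text
4.725 [0.48092987 0.09331503 0.03684015] [-4.18833178 -1.424481    6.87622112] 0.009236680895570122 49.05593812465668
0.14703704666219908 door~ 0.4792164026426183
1 (array([-20.3,   7.7,  -0. ]), array([-0.  , -0.  , -0.85])) [0.496 0.078]
2 (array([-39.5,  18.1,  -0. ]), array([-0. , -0. , -1.7])) [0.514 0.065]
3 (array([-56.8,  31.2,  -0. ]), array([-0.  , -0.  , -2.55])) [0.533 0.055]
4 (array([-72.1,  46.7,  -0.1]), array([-0.  , -0.01, -3.4 ])) [0.553 0.047]
5 (array([-84.9,  64.2,  -0.1]), array([-0.  , -0.01, -4.25])) [0.575 0.043]
```

Open past the catch with the grip holding. Continuing the arc.

Call:
move_arm([
  [[-20,7.5,0],[0,0,-0.85],1],
  [[-39.5,18,0],[0,0,-1.7],1],
  [[-57,31,0],[0,0,-2.55],1],
  [[-72,46.5,0],[0,0,-3.4],1],
  [[-85,64,0],[0,0,-4.25],1],
])

```text
clock: 5.35
tcp_pos: [0.5752, 0.0426, 0.0369]
orientation: [-0.0, 0.197, 0.98, -0.0]
wrist_force: [-2.4, 3.0, 6.5]
finger_gap: 0.01
grip_force: 49.3
```

Call:
move_arm([
  [[-15,5,0],[0,0,-0.6],1],
  [[-27,10,0],[0,0,-1.1],1],
  [[-39.5,18,0],[0,0,-1.7],1],
  [[-39.5,18,0],[0,0,-1.7],1],
])

```text
clock: 5.85
tcp_pos: [0.6197, 0.0443, 0.0369]
orientation: [0.001, 0.052, 0.999, -0.0]
wrist_force: [-0.8, -1.2, 5.9]
finger_gap: 0.0098
grip_force: 49.6
```

```bash
python3 arc.py 5 .1467
```

```text
5.85 [0.61966559 0.04426902 0.0369047 ] [-0.78684386 -1.23990053  5.89710459] 0.00980498373031563 49.60883975028992
0.14667524684254507 door~ 1.5287222533987643
1 (array([-12.1,   4.1,   0. ]), array([-0. , -0. , -0.5])) [0.632 0.047]
2 (array([-23.8,   9.3,   0. ]), array([-0., -0., -1.])) [0.644 0.051]
3 (array([-35. ,  15.5,   0.1]), array([-0. , -0. , -1.5])) [0.656 0.056]
4 (array([-45.6,  22.7,   0.1]), array([-0., -0., -2.])) [0.667 0.062]
5 (array([-55.6,  30.7,   0.1]), array([-0. , -0. , -2.5])) [0.678 0.069]
```

Call:
move_arm([
  [[-12,4,0],[0,0,-0.5],1],
  [[-12,4,0],[0,0,-0.5],1],
  [[-12,4,0],[0,0,-0.5],-1],
  [[-12,4,0],[0,0,-0.5],-1],
  [[-12,4,0],[0,0,-0.5],-1],
])

```text
clock: 6.48
tcp_pos: [0.6303, 0.0472, 0.0361]
orientation: [-0.0, 0.009, 1.0, 0.0]
wrist_force: [0.4, -0.4, -0.5]
finger_gap: 0.0636
grip_force: 0.0
```

Call:
move_arm([
  [[0,0,0],[0,0,0],-1],
  [[0,0,-60],[0,0,0],-1],
  [[0,0,-120],[0,0,0],-1],
  [[0,0,-150],[0,0,0],-1],
  [[0,0,-150],[0,0,0],-1],
])

```text
clock: 7.1
tcp_pos: [0.6328, 0.0471, 0.19]
orientation: [0.003, 0.009, 1.0, -0.0]
wrist_force: [-0.3, -0.5, -0.8]
finger_gap: 0.0855
grip_force: 0.0
```

Run:
```python
from h import *
p,r,s=pose(); print(s["clock"],p,r.as_matrix().round(2).tolist(),np.round(s["joint_pos"],2))
for y in(-13,167): print(y,to([.562+.05,-.277-.06,.2],down(np.radians(y))),to([.562,-.277,.2],down(np.radians(y))))
```

```text
7.1 [0.63279761 0.04707176 0.19002434] [[-1.0, 0.02, 0.01], [0.02, 1.0, -0.0], [-0.01, -0.0, -1.0]] [-0.05  0.44  0.13  1.25  0.   -0.04]
-13 (array([  14.2, -384.4,  -10. ]), array([ 0.03,  0.03, 10.2 ])) (array([  65.2, -325.2,  -10.4]), array([ 0.03,  0.03, 10.2 ]))
167 (array([  14.2, -384.4,  -10. ]), array([-0.03,  0.03, -7.8 ])) (array([  65.2, -325.2,  -10.4]), array([-0.03,  0.03, -7.8 ]))
```

Call:
move_arm([
  [[65,-325,-10],[0,0,10.2],-1],
  [[65,-325,-10],[0,0,10.2],-1],
  [[65,-325,-10],[0,0,10.2],-1],
  [[65,-325,-10],[0,0,10.2],-1],
  [[65,-325,-10],[0,0,10.2],-1],
])

```text
clock: 7.72
tcp_pos: [0.5631, -0.2595, 0.1942]
orientation: [-0.001, 0.462, 0.887, 0.0]
wrist_force: [0.5, 0.1, 1.0]
finger_gap: 0.0853
grip_force: 0.0
```

Run:
```python
from h import *
print(to([.562,-.277,.2],down(np.radians(-13))))
```

```text
(array([-13.7, -10.9,  -5.8]), array([-0.01, -0.01,  4.8 ]))
```

Call:
move_arm([
  [[-14,-11,-6],[0,0,4.8],-1],
  [[-14,-11,-6],[0,0,4.8],-1],
  [[-14,-11,-6],[0,0,4.8],-1],
  [[-14,-11,-6],[0,0,4.8],-1],
  [[-14,-11,-6],[0,0,4.8],-1],
])

```text
clock: 8.35
tcp_pos: [0.5628, -0.2755, 0.1999]
orientation: [-0.001, 0.782, 0.623, -0.0]
wrist_force: [0.4, -0.7, -0.1]
finger_gap: 0.0856
grip_force: 0.0
```

```bash
cat > look.py <<'E'
from h import *
import sys
p,r,s=pose(); print(s["clock"],p)
im=env.read_camera("wrist"); save(im,sys.argv[1])
M=np.array(im["mount"]); f=240/np.tan(np.radians(im["fovy"]/2)); zt=float(sys.argv[2])
print([(d["centre"],d["confidence"]) for d in env.landmark_of("charger_mid",im)[:2]])
for d in env.regions_of("charger_mid",im)[:2]:
    m=d["mask"]; y,x=np.nonzero(m)
    rays=r.apply(np.stack([(x-im["cx"])/f,-(y-im["cy"])/f,-np.ones(len(x))],1)@M[:3,:3].T)
    C=p+r.apply(M[:3,3]); P=C+rays*((zt-C[2])/rays[:,2:3])
    print(d["confidence"],x.mean(),y.mean(),cv2.minAreaRect(P[:,:2].astype(np.float32)*1000))
E
python3 look.py w2.png .053
```

```text
8.35 [ 0.56277742 -0.27548202  0.19989073]
[([0.5913, -0.1108, 0.0255], 0.58), ([0.5565, -0.2833, 0.0262], 0.57)]
0.93 307.91649036855586 29.11257098318673 ((585.7769775390625, -133.4961395263672), (48.225154876708984, 115.5457992553711), 77.0458984375)
0.58 322.2963866620193 223.33472754734518 ((560.669921875, -273.9665832519531), (114.34727478027344, 55.965232849121094), 76.26532745361328)
```

View pics/w2.png

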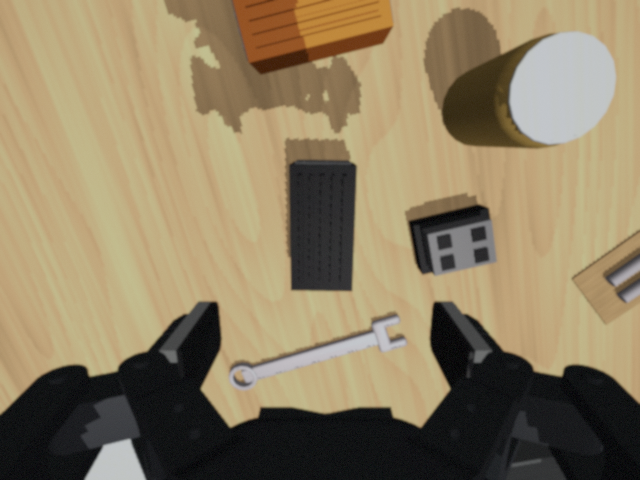

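The wrist view confirms it: the black finned box with ribs at (322,224) fits the description. The orange look-alike is at (315,30) and the fuse box at (455,240). I'll grasp 33 mm toward the near end.

Run:
```python
from h import *
print(to([.552,-.308,.016],down(np.radians(-13.7))))
```

```text
(array([-34.3,  -3.2, 184.3]), array([-0.01, -0.01,  0.11]))
```

Call:
move_arm([
  [[-34,-3,50],[0,0,0.1],-1],
  [[-34,-3,100],[0,0,0.1],-1],
  [[-34,-3,150],[0,0,0.1],-1],
  [[-34,-3,184],[0,0,0.1],-1],
  [[-34,-3,184],[0,0,0.1],-1],
])

```text
clock: 9.12
tcp_pos: [0.5503, -0.3063, 0.014]
orientation: [-0.004, 0.786, 0.618, -0.001]
wrist_force: [0.1, 0.2, 0.7]
finger_gap: 0.0853
grip_force: 0.0
```

Call:
move_arm([
  [[0,0,0],[0,0,0],1],
  [[0,0,0],[0,0,0],1],
  [[0,0,0],[0,0,0],1],
  [[0,0,0],[0,0,0],1],
], squeeze=80)

```text
clock: 9.62
tcp_pos: [0.5546, -0.3095, 0.0205]
orientation: [0.002, 0.786, 0.618, 0.001]
wrist_force: [0.1, -0.5, 6.5]
finger_gap: 0.0536
grip_force: 85.6
```

Call:
move_arm([
  [[0,0,-50],[0,0,0],1],
  [[0,0,-100],[0,0,0],1],
  [[0,0,-135],[0,0,0],1],
  [[0,0,-135],[0,0,0],1],
])

```text
clock: 10.12
tcp_pos: [0.555, -0.3097, 0.1565]
orientation: [0.003, 0.786, 0.618, 0.001]
wrist_force: [0.5, -0.4, -4.5]
finger_gap: 0.0533
grip_force: 86.8
```

```bash
python3 look.py w3.png .17
python3 - <<'E'
from h import *
p,r,s=pose(); print(s["finger_gap"],s["grip_force"],s["wrist_force"],s["ft_torque"],r.as_matrix().round(3).tolist())
for x in(-.19,-.085,-.05): # grasp local x
    g=O+x*ex-.02*ey; print(x,g,to([*g,.15],down(np.radians(-3.4))))
E
```

```text
10.125 [ 0.55501313 -0.30965293  0.15649134]
[([0.5605, -0.2801, 0.1626], 0.64)]
0.88 322.9098785178415 230.63993297536084 ((561.5952758789062, -282.54962158203125), (127.70394897460938, 63.18195724487305), 77.61046600341797)
0.83 253.84892086330936 3.3633093525179856 ((561.8622436523438, -195.0648193359375), (2.772660732269287, 14.583978652954102), 76.46735382080078)
0.053876456509744 86.7372715473175 [-0.40047955  0.01806619 -4.3762615 ] [-0.10020438  0.04730568 -0.02234939] [[0.237, 0.972, -0.002], [0.972, -0.237, 0.002], [0.001, -0.003, -1.0]]
-0.19 [0.50656 0.09518] (array([ 380.6, -139.5,    1.7]), array([-0.02, -0.01, -1.03]))
-0.085 [0.51286 0.19997] (array([ 483.9, -158.2,    1.8]), array([-0.02, -0.01, -1.03]))
-0.05 [0.51496 0.2349 ] (array([ 518.3, -164.4,    1.9]), array([-0.02, -0.01, -1.03]))
```

View pics/w3.png

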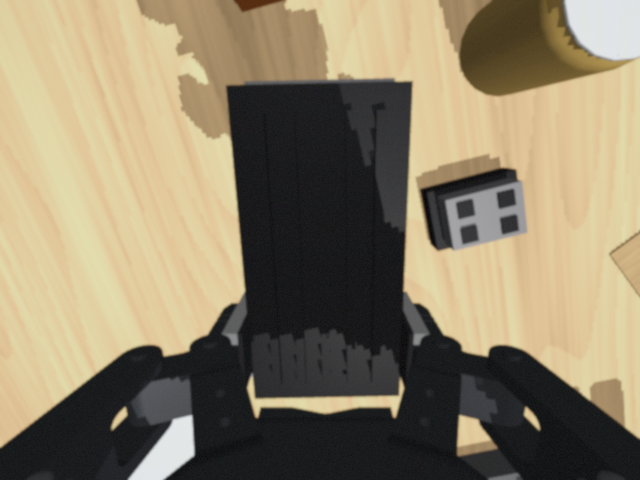

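The charger is held square, with its top between (230,85) and (398,397). Carrying it to the locker's front.

Call:
move_arm([
  [[55,-20,0],[0,0,-0.3],1],
  [[110,-40,0],[0,0,-0.5],1],
  [[165,-60,0],[0,0,-0.7],1],
  [[220,-80,0],[0,0,-0.9],1],
  [[270,-100,0],[0,0,-1.03],1],
])

```text
clock: 10.9
tcp_pos: [0.5178, -0.0202, 0.1504]
orientation: [-0.002, 0.727, 0.686, -0.001]
wrist_force: [0.5, 0.7, -3.9]
finger_gap: 0.0539
grip_force: 86.5
```

Run:
```python
from h import *
g=O-.19*ex-.02*ey; print(to([*g,.15],down(np.radians(-3.4))))
```

```text
(array([114.5, -17.9,   0.6]), array([-0.02, -0.  ,  0.01]))
```

Call:
move_arm([
  [[50,-9,0],[0,0,0],1],
  [[100,-18,0],[0,0,0],1],
  [[115,-18,0],[0,0,0],1],
  [[115,-18,0],[0,0,0],1],
])

```text
clock: 11.4
tcp_pos: [0.5077, 0.0942, 0.1512]
orientation: [-0.001, 0.727, 0.687, -0.001]
wrist_force: [-0.2, 0.2, -5.2]
finger_gap: 0.0537
grip_force: 86.7
```

```bash
python3 look.py w4.png .187
python3 - <<'E'
from h import *
im=env.read_camera("top"); save(im,"t2.png"); im2=env.read_camera("wrist")
for n,i in(("top",im),("wrist",im2)):
  for t in["locker","bay","door_pivot","door_handle","catch_mouth"]: print(n,t,[(np.round(d["centre"],4).tolist(),round(d["confidence"],2)) for d in env.landmark_of(t,i)[:2]])
p,r,s=pose(); print(s["clock"],p, "bay pred",O-.02*ey,"mouth",O-.08*ex+.078*ey)
cv2.imwrite("pics/c.png",np.hstack([im["pixels"][150:390,60:380],im2["pixels"][::2,::2]])[:,:,::-1])
E
```

```text
11.4 [0.50766493 0.09423765 0.15122462]
[]
0.73 322.85806207418625 230.6116578349735 ((510.0408630371094, 129.34060668945312), (106.46454620361328, 52.95856475830078), 88.04401397705078)
0.71 461.8457711442786 439.74477611940296 ((551.47900390625, 60.85161209106445), (18.878286361694336, 63.30270004272461), 52.2091064453125)
top locker []
top bay []
top door_pivot []
top door_handle []
top catch_mouth [([0.4133, 0.209, 0.0367], 0.85), ([0.6336, 0.0467, 0.051], 0.33)]
wrist locker []
wrist bay []
wrist door_pivot [([0.5912, 0.1935, 0.038], 0.84)]
wrist door_handle [([0.6358, 0.0528, 0.0524], 0.67)]
wrist catch_mouth [([0.4175, 0.2132, 0.0407], 0.98)]
12.15 [0.50869381 0.09345899 0.1529003 ] bay pred [0.51796 0.2848 ] mouth [0.415356 0.21084 ]
```

View pics/c.png

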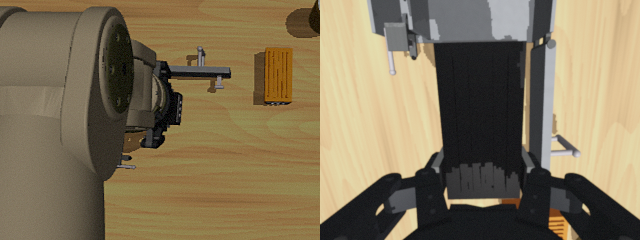

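The bay mouth is straight ahead of the charger. The door stands about 90° open to the right and clear. Lowering, then sliding in.

Call:
move_arm([
  [[0,0,40],[0,0,0],1],
  [[0,0,80],[0,0,0],1],
  [[0,0,117],[0,0,0],1],
  [[0,0,117],[0,0,0],1],
])

```text
clock: 12.65
tcp_pos: [0.5056, 0.0935, 0.0333]
orientation: [-0.002, 0.728, 0.686, -0.002]
wrist_force: [-0.4, -0.3, -3.7]
finger_gap: 0.0537
grip_force: 86.6
```

Run:
```python
from h import *
p,r,s=pose(); print(p,s["wrist_force"]); g=O-.043*ex-.02*ey; print(to([*g,.034],down(np.radians(-3.4))))
```

```text
[0.50564822 0.09350628 0.03332939] [-0.3913557  -0.25922148 -3.70824961]
(array([148.7,   1. ,  -0.8]), array([-0.04,  0.  ,  0.  ]))
```

Call:
move_arm([
  [[25,0,0],[0,0,0],1],
  [[50,0,0],[0,0,0],1],
  [[75,1,0],[0,0,0],1],
  [[75,1,0],[0,0,0],1],
])

```text
clock: 13.15
tcp_pos: [0.5157, 0.1701, 0.038]
orientation: [0.001, 0.727, 0.687, 0.002]
wrist_force: [0.3, 0.2, -4.2]
finger_gap: 0.0537
grip_force: 86.8
```

Call:
move_arm([
  [[25,0,0],[0,0,0],1],
  [[50,0,0],[0,0,0],1],
  [[73,0,0],[0,0,0],1],
  [[73,0,0],[0,0,0],1],
])

```text
clock: 13.65
tcp_pos: [0.5193, 0.2421, 0.0372]
orientation: [0.001, 0.727, 0.687, 0.001]
wrist_force: [-0.4, -0.5, -4.2]
finger_gap: 0.0534
grip_force: 86.8
```

Call:
move_arm([
  [[0,0,4],[0,0,0],1],
  [[0,0,7],[0,0,0],1],
  [[0,0,9],[0,0,0],1],
])

```text
clock: 14.02
tcp_pos: [0.5182, 0.2404, 0.0266]
orientation: [-0.0, 0.728, 0.686, -0.0]
wrist_force: [0.5, -0.6, -4.1]
finger_gap: 0.0541
grip_force: 86.8
```

Call:
move_arm([
  [[0,0,1.5],[0,0,0],1],
  [[0,0,2.5],[0,0,0],1],
  [[0,0,2.5],[0,0,0],1],
])

```text
clock: 14.4
tcp_pos: [0.5185, 0.2411, 0.0245]
orientation: [0.0, 0.728, 0.686, 0.0]
wrist_force: [-0.4, -0.9, -2.2]
finger_gap: 0.0538
grip_force: 86.8
```

Call:
move_arm([
  [[0,0,0],[0,0,0],-0.6],
  [[0,0,0],[0,0,0],-0.6],
  [[0,0,0],[0,0,0],-0.6],
  [[0,0,0],[0,0,0],-0.6],
])

```text
clock: 14.9
tcp_pos: [0.5186, 0.2413, 0.0245]
orientation: [0.0, 0.728, 0.686, 0.0]
wrist_force: [-0.2, -0.5, 0.3]
finger_gap: 0.0682
grip_force: 0.0
```

Call:
move_arm([
  [[0,0,-40],[0,0,0],-0.6],
  [[0,0,-90],[0,0,0],-0.6],
  [[-20,0,-140],[0,0,0],-0.6],
  [[-40,0,-160],[0,0,0],-0.6],
  [[-60,0,-160],[0,0,0],-0.6],
])

```text
clock: 15.52
tcp_pos: [0.5161, 0.1809, 0.1862]
orientation: [0.001, 0.728, 0.686, 0.002]
wrist_force: [0.4, -0.4, -0.5]
finger_gap: 0.0685
grip_force: 0.0
```

```bash
python3 look.py w5.png .057
python3 - <<'E'
from h import *
im=env.read_camera("side"); cv2.imwrite("pics/w5.png",np.hstack([cv2.imread("pics/w5.png")[::2,::2],im["pixels"][220:460,200:520,::-1]]))
d=env.landmark_of("charger_mid",im)
for k in d: v=np.array(k["centre"][:2])-O; print("local",v@ex,v@ey,k["centre"],k["confidence"])
p,r,s=pose(); print(s["clock"],p)
E
```

```text
15.525 [0.51609723 0.18091241 0.18624844]
[([0.5185, 0.2711, 0.0318], 0.78)]
0.66 322.97301317467065 153.7571185720357 ((519.2937622070312, 241.9004364013672), (47.67805099487305, 54.06795120239258), 87.76777648925781)
local -0.394329 -0.11335100000000002 [0.5875, -0.1145, 0.0247] 0.61
local 0.00043300000000000104 0.00112779999999999 [0.4969, 0.2865, -0.0001] 0.3
15.775 [0.51408021 0.18110812 0.18282914]
```

View pics/w5.png

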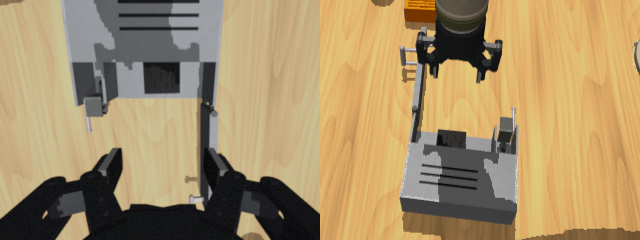

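The charger sits in the bay with its front part showing at (160,78) in the left view, behind the front edge. Next I'll go round to the door's outer face with closed fingers.

```bash
cat > dp.py <<'E'
from h import *
import sys
# args: out z theta...
p,r,s=pose(); print(s["clock"],p.round(4),s["wrist_force"])
v=p[:2]-PV; L=np.hypot(*v); 
for th in map(float,sys.argv[3:]):
    q=door(th,.18,float(sys.argv[1])); print(th,q.round(3),to([*q,float(sys.argv[2])],down(th-.06)))
E
python3 dp.py .065 .2 1.6
```

```text
15.775 [0.5141 0.1811 0.1828] [ 0.26755362 -0.64086639 -0.02996756]
1.6 [0.652 0.007] (array([-166. ,  148.4,  -17.5]), array([-0.01, -0.01, -9.16]))
```

Call:
move_arm([
  [[-33,30,-17],[0,0,-1],1],
  [[-83,74,-17],[0,0,-2],1],
  [[-125,110,-17],[0,0,-3],1],
  [[-166,148,-17],[0,0,-4],1],
  [[-166,148,-17],[0,0,-5],1],
])

```text
clock: 16.4
tcp_pos: [0.6547, 0.0037, 0.1984]
orientation: [-0.001, 0.369, 0.93, -0.0]
wrist_force: [-0.9, 0.9, -0.3]
finger_gap: 0.0001
grip_force: 0.0
```

Call:
move_arm([
  [[0,0,0],[0,0,-1],1],
  [[0,0,0],[0,0,-2],1],
  [[0,0,0],[0,0,-3],1],
  [[0,0,0],[0,0,-4.16],1],
  [[0,0,0],[0,0,-4.16],1],
])

```text
clock: 17.02
tcp_pos: [0.6525, 0.0075, 0.1999]
orientation: [-0.001, 0.016, 1.0, 0.0]
wrist_force: [-0.0, -0.2, -0.2]
finger_gap: 0.0
grip_force: 0.0
```

```bash
python3 dp.py .065 .046 1.6
python3 - <<'E'
from h import *
im=env.read_camera("wrist")
for t in["door_handle","door_push","door_pivot"]: print(t,[(np.round(d["centre"],4),d["confidence"]) for d in env.landmark_of(t,im)[:2]])
print(door(1.6,.18,.006),door(1.6,.14,.041))
E
```

```text
17.025 [0.6525 0.0075 0.1999] [-0.01511586 -0.22865771 -0.151025  ]
1.6 [0.652 0.007] (array([ -0.3,  -1. , 153.9]), array([ 0.  , -0.01, -0.  ]))
door_handle [(array([0.6313, 0.0495, 0.0515]), 0.96)]
door_push [(array([0.5958, 0.007 , 0.0604]), 0.93)]
door_pivot [(array([0.5893, 0.1895, 0.04  ]), 0.69)]
[0.59345469 0.0084006 ] [0.62966975 0.04730393]
```

Call:
move_arm([
  [[0,0,50],[0,0,0],1],
  [[0,0,100],[0,0,0],1],
  [[0,0,153],[0,0,0],1],
  [[0,0,153],[0,0,0],1],
])

```text
clock: 17.73
tcp_pos: [0.6485, 0.0074, 0.0436]
orientation: [-0.005, 0.016, 1.0, 0.001]
wrist_force: [-0.6, -0.1, -0.1]
finger_gap: 0.0
grip_force: 0.0
```

```bash
python3 dp.py .017 .046 1.6 1.5 1.35 1.2 1.05 .9
```

```text
17.725 [0.6485 0.0074 0.0436] [-0.55621377 -0.11168726 -0.08397845]
1.6 [0.604 0.008] (array([44.1, -0.7, -1.9]), array([ 0.01, -0.06, -0.01]))
1.5 [0.586 0.008] (array([62.1, -1.5, -1.7]), array([ 0.  , -0.06,  0.56]))
1.35 [0.559 0.011] (array([89.1,  0.6, -1.5]), array([-0.  , -0.06,  1.42]))
1.2 [0.533 0.018] (array([115.5,   6.8,  -1.2]), array([-0.01, -0.06,  2.28]))
1.05 [0.508 0.029] (array([140.7,  16.8,  -0.9]), array([-0.01, -0.06,  3.14]))
0.9 [0.486 0.043] (array([164.1,  30.5,  -0.7]), array([-0.02, -0.06,  4.  ]))
```

Call:
move_arm([
  [[25,-1,0],[0,0,0],1],
  [[44,-1,0],[0,0,0],1],
  [[58,-1,0],[0,0,0.45],1],
  [[74,0,0],[0,0,0.95],1],
  [[89,1,0],[0,0,1.42],1],
])

```text
clock: 18.35
tcp_pos: [0.566, 0.0103, 0.0518]
orientation: [0.003, 0.141, 0.99, 0.0]
wrist_force: [0.7, 1.2, 0.4]
finger_gap: 0.0001
grip_force: 0.4
```

```bash
python3 dp.py .017 .046 1.25 1.15 1.05 .95 .85
```

```text
18.35 [0.566  0.0103 0.0518] [0.70536035 1.24421925 0.37365639]
1.25 [0.542 0.015] (array([24.6, -2.1,  5.7]), array([0.01, 0.03, 0.56]))
1.15 [0.525 0.021] (array([42.6, -1.2,  5.6]), array([0.01, 0.03, 1.13]))
1.05 [0.508 0.029] (array([60.5,  1.6,  5.5]), array([0.01, 0.03, 1.71]))
0.95 [0.493 0.038] (array([78. ,  6.1,  5.4]), array([0.01, 0.03, 2.28]))
0.85 [0.478 0.049] (array([94.9, 12.4,  5.3]), array([0.01, 0.03, 2.85]))
```

Call:
move_arm([
  [[18,-2,2],[0,0,0.56],1],
  [[36,-1,2],[0,0,1.13],1],
  [[54,2,2],[0,0,1.71],1],
  [[71,6,2],[0,0,2.28],1],
  [[88,12,2],[0,0,2.85],1],
])

```text
clock: 18.98
tcp_pos: [0.4848, 0.0462, 0.0495]
orientation: [0.003, 0.381, 0.925, 0.001]
wrist_force: [1.0, -0.2, 0.1]
finger_gap: -0.0003
grip_force: 0.5
```

```bash
python3 dp.py .017 .046 .85 .76 .67 .58 .49 .4
```

```text
18.975 [0.4848 0.0462 0.0495] [ 1.01162054 -0.23779819  0.11006803]
0.85 [0.478 0.049] (array([ 6.4, -2.8,  3.5]), array([ 0.02,  0.03, -0.  ]))
0.76 [0.466 0.06 ] (array([22.6, -3.6,  3.4]), array([0.02, 0.02, 0.51]))
0.67 [0.455 0.071] (array([38.9, -2.9,  3.4]), array([0.02, 0.02, 1.03]))
0.58 [0.445 0.084] (array([55. , -0.8,  3.3]), array([0.02, 0.02, 1.55]))
0.49 [0.436 0.098] (array([70.9,  2.8,  3.2]), array([0.02, 0.02, 2.06]))
0.4 [0.429 0.112] (array([86.4,  7.7,  3.2]), array([0.02, 0.02, 2.58]))
```

Call:
move_arm([
  [[16,-1,0],[0,0,0.5],1],
  [[32,0,0],[0,0,1.03],1],
  [[48,2,0],[0,0,1.55],1],
  [[64,5,0],[0,0,2.06],1],
  [[64,5,0],[0,0,2.06],1],
])

```text
clock: 19.6
tcp_pos: [0.4419, 0.0954, 0.0488]
orientation: [0.002, 0.537, 0.843, 0.001]
wrist_force: [0.6, 0.5, -0.1]
finger_gap: 0.0004
grip_force: 0.0
```

```bash
python3 dp.py .017 .046 .49 .43 .37 .31 .25 .22 .19
```

```text
19.6 [0.4419 0.0954 0.0488] [ 0.63906987  0.51173106 -0.12424707]
0.49 [0.436 0.098] (array([ 4.6, -3.8,  2.7]), array([0.02, 0.01, 0.04]))
0.43 [0.431 0.108] (array([15.4, -4.4,  2.7]), array([0.02, 0.01, 0.38]))
0.37 [0.427 0.117] (array([26.3, -4.4,  2.7]), array([0.02, 0.01, 0.73]))
0.31 [0.423 0.127] (array([37.1, -3.7,  2.7]), array([0.02, 0.01, 1.07]))
0.25 [0.419 0.138] (array([47.9, -2.4,  2.7]), array([0.02, 0.01, 1.41]))
0.22 [0.418 0.143] (array([53.2, -1.5,  2.7]), array([0.02, 0.  , 1.59]))
0.19 [0.417 0.148] (array([58.6, -0.4,  2.7]), array([0.02, 0.  , 1.76]))
```

Call:
move_arm([
  [[11,-4,2],[0,0,0.38],1],
  [[22,-4,2],[0,0,0.73],1],
  [[32,-3,2],[0,0,1.07],1],
  [[42,-2,2],[0,0,1.41],1],
  [[42,-2,2],[0,0,1.41],1],
])

```text
clock: 20.23
tcp_pos: [0.4223, 0.1322, 0.0456]
orientation: [0.001, 0.636, 0.771, 0.001]
wrist_force: [-0.7, -0.2, 0.1]
finger_gap: -0.0001
grip_force: 0.0
```

```bash
python3 dp.py .017 .046 .25 .22 .19 .16 .13 .1 .07 .04 .01 -.02
```

```text
20.225 [0.4223 0.1322 0.0456] [-0.67381427 -0.24125176  0.07000152]
0.25 [0.419 0.138] (array([ 6.1, -1.8, -0.4]), array([0.01, 0.  , 0.01]))
0.22 [0.418 0.143] (array([11.5, -2.2, -0.4]), array([0.01, 0.  , 0.18]))
0.19 [0.417 0.148] (array([16.9, -2.5, -0.4]), array([0.01, 0.  , 0.35]))
0.16 [0.416 0.154] (array([22.3, -2.6, -0.4]), array([0.01, 0.  , 0.52]))
0.13 [0.415 0.159] (array([27.8, -2.5, -0.4]), array([0.01, 0.  , 0.69]))
0.1 [0.414 0.164] (array([33.2, -2.3, -0.4]), array([0.01, 0.  , 0.87]))
0.07 [0.413 0.17 ] (array([38.6, -1.9, -0.4]), array([ 0.01, -0.  ,  1.04]))
0.04 [0.413 0.175] (array([44. , -1.3, -0.4]), array([ 0.01, -0.  ,  1.21]))
0.01 [0.412 0.181] (array([49.4, -0.6, -0.4]), array([ 0.01, -0.  ,  1.38]))
-0.02 [0.412 0.186] (array([54.7,  0.3, -0.4]), array([ 0.01, -0.  ,  1.55]))
```

Call:
move_arm([
  [[4,-1,0],[0,0,0.1],1],
  [[8,-2,0],[0,0,0.2],1],
  [[12,-2,0],[0,0,0.3],1],
  [[15,-2,0],[0,0,0.4],1],
  [[17,-2,0],[0,0,0.5],1],
])

```text
clock: 20.85
tcp_pos: [0.4155, 0.1485, 0.0443]
orientation: [-0.0, 0.671, 0.742, -0.0]
wrist_force: [-0.8, -1.5, 0.0]
finger_gap: -0.0
grip_force: 0.4
```

Call:
move_arm([
  [[1.5,0,0],[0,0,0.05],1],
  [[3,0,0],[0,0,0.1],1],
  [[4,0,0],[0,0,0.13],1],
  [[5,0,0],[0,0,0.16],1],
  [[5,0,0],[0,0,0.16],1],
])

```text
clock: 21.48
tcp_pos: [0.4148, 0.1533, 0.0442]
orientation: [-0.0, 0.681, 0.733, -0.0]
wrist_force: [-2.5, -4.0, 1.3]
finger_gap: 0.0001
grip_force: 1.8
```

Call:
move_arm([
  [[1,0,0],[0,0,0.03],1],
  [[2,0,0],[0,0,0.06],1],
  [[3,0,0],[0,0,0.1],1],
  [[4,0,0],[0,0,0.13],1],
  [[4,0,0],[0,0,0.13],1],
])

```text
clock: 22.1
tcp_pos: [0.4149, 0.1575, 0.0443]
orientation: [-0.0, 0.689, 0.725, 0.0]
wrist_force: [-1.8, -4.0, -1.0]
finger_gap: 0.0002
grip_force: 1.7
```

Call:
move_arm([
  [[1,0,0],[0,0,0.03],1],
  [[2,0,0],[0,0,0.06],1],
  [[3,0,0],[0,0,0.1],1],
  [[3,0,0],[0,0,0.1],1],
])

```text
clock: 22.6
tcp_pos: [0.4148, 0.1604, 0.0443]
orientation: [-0.0, 0.695, 0.719, 0.0]
wrist_force: [-2.1, -4.0, 0.5]
finger_gap: 0.0005
grip_force: 1.8
```

Call:
move_arm([
  [[1,0,0],[0,0,0.03],1],
  [[2,0,0],[0,0,0.06],1],
  [[3,0,0],[0,0,0.1],1],
  [[3,0,0],[0,0,0.1],1],
])

```text
clock: 23.1
tcp_pos: [0.4147, 0.1634, 0.0444]
orientation: [-0.0, 0.701, 0.713, 0.0]
wrist_force: [-2.5, -3.3, -0.3]
finger_gap: 0.0
grip_force: 1.9
```

Call:
move_arm([
  [[1,0,0],[0,0,0.03],1],
  [[2,0,0],[0,0,0.06],1],
  [[2,0,0],[0,0,0.06],1],
])

```text
clock: 23.48
tcp_pos: [0.4147, 0.1654, 0.0444]
orientation: [-0.0, 0.705, 0.709, 0.0]
wrist_force: [-2.4, -4.4, 0.3]
finger_gap: 0.0003
grip_force: 1.9
```

Call:
move_arm([
  [[0.5,0,0],[0,0,0.02],1],
  [[1,0,0],[0,0,0.03],1],
  [[1.5,0,0],[0,0,0.05],1],
  [[2,0,0],[0,0,0.06],1],
])

```text
clock: 23.98
tcp_pos: [0.4144, 0.1665, 0.0443]
orientation: [0.001, 0.709, 0.705, -0.001]
wrist_force: [-3.3, -7.2, 2.0]
finger_gap: -0.0003
grip_force: 3.9
```

The force is rising to 7 N, so the catch is seated. Going on in small steps.

Call:
move_arm([
  [[0.4,0,0],[0,0,0.01],1],
  [[0.8,0,0],[0,0,0.02],1],
])

```text
clock: 24.22
tcp_pos: [0.4144, 0.1669, 0.0443]
orientation: [0.001, 0.71, 0.704, -0.001]
wrist_force: [-2.8, -9.8, 2.3]
finger_gap: -0.0001
grip_force: 4.6
```

Call:
move_arm([
  [[0.4,0,0],[0,0,0],1],
  [[0.8,0,0],[0,0,0],1],
])

```text
clock: 24.48
tcp_pos: [0.4144, 0.1675, 0.0443]
orientation: [0.001, 0.71, 0.704, -0.001]
wrist_force: [-3.1, -9.3, 3.0]
finger_gap: 0.0002
grip_force: 5.0
```

Call:
move_arm([
  [[0.4,0,0],[0,0,0],1],
  [[0.8,0,0],[0,0,0],1],
])

```text
clock: 24.72
tcp_pos: [0.4143, 0.1682, 0.0443]
orientation: [0.001, 0.71, 0.704, -0.001]
wrist_force: [-3.1, -10.3, 2.2]
finger_gap: 0.0001
grip_force: 5.0
```

Call:
move_arm([
  [[0.4,0,0],[0,0,0],1],
  [[0.8,0,0],[0,0,0],1],
])

```text
clock: 24.98
tcp_pos: [0.4143, 0.1691, 0.0443]
orientation: [0.001, 0.71, 0.704, -0.001]
wrist_force: [-3.0, -9.9, 1.4]
finger_gap: -0.0002
grip_force: 4.7
```

Call:
move_arm([
  [[0.4,0,0],[0,0,0],1],
  [[0.8,0,0],[0,0,0],1],
])

```text
clock: 25.22
tcp_pos: [0.4142, 0.1702, 0.0442]
orientation: [0.001, 0.71, 0.704, -0.001]
wrist_force: [-3.2, -8.6, 1.5]
finger_gap: 0.0001
grip_force: 3.9
```

Call:
move_arm([
  [[0.4,0,0],[0,0,0],1],
  [[0.8,0,0],[0,0,0],1],
])

```text
clock: 25.48
tcp_pos: [0.4142, 0.1716, 0.0442]
orientation: [0.0, 0.71, 0.704, -0.001]
wrist_force: [-3.3, -6.0, 0.1]
finger_gap: -0.0004
grip_force: 2.8
```

Call:
move_arm([
  [[0.4,0,0],[0,0,0],1],
  [[0.8,0,0],[0,0,0],1],
])

```text
clock: 25.72
tcp_pos: [0.415, 0.1732, 0.0444]
orientation: [-0.0, 0.71, 0.704, 0.001]
wrist_force: [-0.8, -1.5, -0.4]
finger_gap: 0.0
grip_force: 0.7
```

Call:
move_arm([
  [[0.4,0,0],[0,0,0],1],
  [[0.8,0,0],[0,0,0],1],
  [[1.2,0,0],[0,0,0],1],
])

```text
clock: 26.1
tcp_pos: [0.4154, 0.1745, 0.0446]
orientation: [0.0, 0.71, 0.704, 0.001]
wrist_force: [-0.7, 0.9, -1.5]
finger_gap: -0.0003
grip_force: 0.0
```

It has snapped: the force fell to zero. I'll back off and check.

Call:
move_arm([
  [[-15,0,0],[0,0,0],1],
  [[-45,0,0],[0,0,0],1],
  [[-60,0,-50],[0,0,0],1],
  [[-60,0,-100],[0,0,0],1],
  [[-60,0,-130],[0,0,0],1],
])

```text
clock: 26.72
tcp_pos: [0.4151, 0.1131, 0.1768]
orientation: [0.001, 0.711, 0.704, 0.001]
wrist_force: [1.0, 0.9, -0.6]
finger_gap: -0.0
grip_force: 0.0
```

Call:
move_arm([
  [[0,0,0],[0,0,0],1],
  [[0,0,0],[0,0,0],1],
])

```text
clock: 26.98
tcp_pos: [0.4137, 0.1136, 0.1736]
orientation: [-0.0, 0.71, 0.704, -0.0]
wrist_force: [0.6, -0.4, -0.2]
finger_gap: 0.0002
grip_force: 0.0
```

```bash
python3 look.py w6.png .057
python3 - <<'E'
from h import *
im=env.read_camera("wrist"); i2=env.read_camera("side")
for n,i in(("w",im),("s",i2)):
  for t in["door_handle","door_push","door_pivot","charger_mid"]: print(n,t,[(np.round(d["centre"],4).tolist(),round(d["confidence"],2)) for d in env.landmark_of(t,i)[:2]])
for th in(.05,.1,.15): print(th,door(th,.14,.041),door(th,.18,.006))
cv2.imwrite("pics/c6.png",np.hstack([im["pixels"][::2,::2],i2["pixels"][220:460,200:520]])[:,:,::-1])
E
```

```text
26.975 [0.41368409 0.11361228 0.1735736 ]
[([0.519, 0.2669, 0.0295], 0.64)]
0.61 472.59009656872814 47.15224984590097 ((512.6705322265625, 240.9577178955078), (58.072967529296875, 67.7288589477539), 89.4879150390625)
0.57 450.012987012987 407.538961038961 ((524.1724243164062, -42.09498596191406), (8.989301681518555, 20.806978225708008), 48.840972900390625)
w door_handle [([0.4494, 0.1513, 0.0528], 0.77)]
w door_push []
w door_pivot [([0.5941, 0.1933, 0.0391], 0.9)]
w charger_mid [([0.5216, 0.2726, 0.0329], 0.95)]
s door_handle [([0.4522, 0.1543, 0.0525], 0.95), ([0.4966, 0.2842, 0.0013], 0.34)]
s door_push [([0.4142, 0.1873, 0.0652], 0.86)]
s door_pivot [([0.5917, 0.1908, 0.0406], 0.68)]
s charger_mid [([0.5913, -0.1134, 0.0282], 0.88)]
0.05 [0.45259701 0.14890203] [0.412949   0.18430027]
0.1 [0.45475155 0.14193429] [0.41338392 0.17530672]
0.15 [0.45725164 0.13508294] [0.41426778 0.16634614]
```

View pics/c6.png

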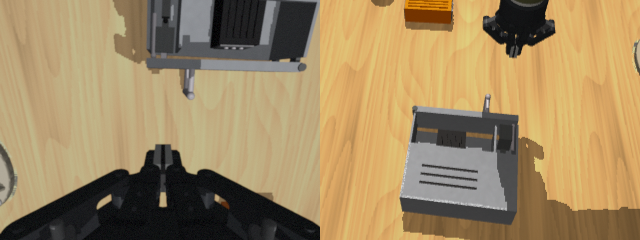

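The door stands shut at about 0.04 rad, with its bar at (190,93) in the left view. The charger lies in the bay at (237,22) and the arm is clear.

```bash
python3 -c "
from h import *
print(env.hand_in())"
```

```text
the job is handed in; nothing more can be done
None
```

The job is handed in: the charger lies flat in the wide bay and the door stayed shut, at about 0.04 rad, after the roller snapped over at about 10 N; the verdict itself was not shown.

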